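# Close the walnut dispenser and hold its spring gate at the portion mark

### The arm

A 6-joint arm with a two-finger parallel gripper is mounted at the origin on a cart in front of the work surface, level with it; the furniture and walls round the work are solid. World frame = base frame: x ahead of the robot, y to its left, z up, the work surface at z = 0. Lengths are in m, angles in rad, forces in N, time in s.
With the tool pointing down it reaches from about 0.375 to 0.9 m from the base axis. Payload 3.1 kg.
Tool frame: the origin (TCP) lies on the centre line of the jaws, within the pads' length; the fingertips stand 19 mm ahead of it and the grasp point (between the pads) is the TCP; y points along the fingers, x is the direction in which the jaws open and shut, and the axes are right-handed (so a half turn about y gives the same grasp; the last joint's range is limited). The gripper opens to 85 mm and grips with 20 to 120 N. Pads are 22 mm wide; open, the fingers measure 114 mm over their backs; the gripper's body (76 mm by 85 mm) begins 54 mm behind the grasp point. The pads swing forward as they close: fully open they stand 13 mm farther back than shut.
Start: joints at [-1.323, 0.527, 1.433, -0, 1.181, -0.178], TCP at [0.259, -0.569, 0.25] pointing down, gripper open.
Joint ranges: [-3.08, 3.08], [-0.75, 2.2], [0.22, 2.44], [-1.43, 4.57], [0, 2.65], [-2.85, 2.85]. Speed limits (rad/s): [2.79, 2.79, 3.14, 3.14, 3.14, 3.14].

### API

Orientations are given as a unit quaternion [w, x, y, z].
In Python, from bench import env gives the robot as it stands.
- The arm moves only by the tool jog_arm, never from a script. Its argument "increments" is a list of rows, each a list of 7 numbers: the shift along the world's x, y, z in m, then the turn, a rotation vector about the world's x, y, z in rad, then the opening, from 0 (shut) to 1 (fully open). A call has 1 to 5 rows; each row shifts and turns the commanded pose from where the row before left it; what a row does not reach is not made up. A row lasts 1/8 s, in which the tool goes at most 62.5 mm and 10.7 degrees, less where a joint would pass 70% of its speed; a pose out of reach is approached as far as the arm can. A call with a gripper value outside its range is refused whole. The fingers move at their own pace and stop on an object; the grip force is fixed at half the most. Time passes only in rows, so rows that do not move let the fingers close. It gives the time, the measured TCP pose, the force and the opening at its end, in the units of the state.
- env.state(): the state, without advancing time (a new reading comes with each control period).
- env.capture(name): name is "scene" or "top" or "wrist"; returns a dict with "image" (384x512x3 uint8, red, green, blue), "z_map" (384x512 float32, m along the optical axis (not along the pixel's ray), 0 where there is no reading), "K" (3x3 intrinsics, pixels), "view" (4x4, takes a point from world to camera coordinates). Camera axes: x right, y up, looking along -z (the intrinsics and any distortion apply to the point x, -y, -z); pixel columns grow to the right and rows downward; lengths in m; the calibration is good to about 2 mm. A picture is of the moment at which its call begins.
- env.close_job(): hands the job in, once; it reports no verdict.
The state is a dict: "t": time; "joint_positions": joint angles; "qd": joint speeds; "joint_torque": joint torques, N m; "ee_pos": TCP position; "tool_rot": TCP orientation; "contact_force": force on the tool from outside, world axes, zero at the start; "ft_torque": the same for the moment, N m; "opening": finger opening in m.
Only numpy, scipy, OpenCV 4.12 (cv2) and the standard library are available. Lean on these libraries where they do the work, as an engineer would, in place of code of your own. Each camera call takes 0.05 s, during which the arm holds its last target. There are 200 camera calls.

### The job

The walnut dispenser stands open with its last nuts in it and is only run covered: lower its loose wooden lid into the hopper mouth (do not drop it) so that it sits fully down and level, and let go of it. Then serve the nuts: by its bar handle pull the spring-loaded gate slide out until the rib across it stands at the black lines on the two rails, so that they fall into the bowl under the spout, and finish while still holding the handle still there in the fingers, because the spring shuts the gate as soon as it is let go. Leave the jars round about standing where they are.

Things in the scene. Friction and masses are not known exactly. Their poses are not given: they have to be found in the camera images.
- dispenser: Nut dispenser, fixed: foot plate 8 mm thick, clear hopper tube 106 mm across with a steel rim 262 mm high. Origin: on the worktop under the hopper's axis; z up. Its own -x is the pulling side (world -y, turned up to 0.3 rad): rails 88 mm apart outside, 138 mm high, reach 141 mm from the axis. Back sheet 100 mm wide, 216 mm high at x = +101 to +111 mm.
- mouth (a point): Centre of the hopper's open round mouth, at the level of the rim's top (262 mm above the worktop); inside diameter 98 mm, rim 6.5 mm wide. Axes as the dispenser's.
- lid: The one loose lid, light wood, 90 to 180 g. Plug 91 mm across, 10 mm deep, lower edge tapered to 85 mm; flange 114 mm across, its top at 16.5 mm; knob 25 mm across from 30 to 43 mm, top at 47 mm, on a 19 mm neck. Origin: centre of the plug's underside; z up through the knob. Starts upright on the worktop right or left of the dispenser. Seated, the origin is 10 mm below the mouth.
- gate (a joint): Travel of the gate slide in m: 0 shut (start), grows as it is pulled along the dispenser's own -x, stop at 0.070. The rib stands at the black lines at 0.058. A spring always pulls it shut: about 4.4 N at 0 and 11 N at the lines (110 N/m).
- handle (a point): Dark steel bar, level, 12 mm thick, 66 mm long along the dispenser's y, on two 8 mm posts 50 mm apart (centres). This point: middle of the bar, 172 mm above the worktop, 38 mm above the flat slide, 126 mm in front of the hopper's axis when shut (dispenser's own -x). Moves with the gate. 60 mm free at its back, more in front.
- pointer (a point): Middle of the rib, a low steel strip across the slide that reaches over both rails, 140 mm high; 70 mm behind the handle, moves with the gate.
- mark (a point): Midpoint between the two black lines that lie across the tops and sides of the two guide rails, 140 mm high, 114 mm in front of the hopper's axis; fixed to the dispenser. Pointer and mark coincide when the gate stands at 0.058.
- bowl: Blue and white bowl 153 mm across and 66 mm high on the foot plate under the spout. Origin: centre of its underside; z up.
- walnut_0: Whole walnut, 28 mm across, lying on the shut gate at the bottom of the hopper (origin: its centre); all three fall through the spout into the bowl when the gate stands at the mark.
- walnut_1: Whole walnut, 28 mm across, lying on the shut gate at the bottom of the hopper (origin: its centre); all three fall through the spout into the bowl when the gate stands at the mark.
- walnut_2: Whole walnut, 28 mm across, lying on the shut gate at the bottom of the hopper (origin: its centre); all three fall through the spout into the bowl when the gate stands at the mark.
- honey: Honey jar, dark cap, 57 x 61 x 85 mm, right or left of the dispenser; origin: centre of its underside. Bystander.
- jam_a: Jam jar with a yellow cap, 58 x 58 x 70 mm, behind the dispenser; origin: centre of its underside. Bystander.
- jam_b: Jam jar with a dark cap, 57 x 57 x 70 mm, behind the dispenser; origin: centre of its underside. Bystander.

How it is judged:
By the outcome, as a careful person would: the job done as asked, in the order asked, and still so for the second after the job is handed in, while the arm keeps its last pose, push and grip.
It also fails if it takes over 61 s, if anything falls off the work surface, if the arm or the gripper's body presses on something with over 40 N, if the wrist force passes 120 N, or if a joint passes its speed limit or range.

## Working session

There is one attempt and no reset: what is moved stays moved. The work goes in short steps, Python scripts to look and compute and a tool call to move; the robot and the scene stay as the last step left them, time stands still between calls to the robot, and variables do not carry over. Pictures are saved under pics/ and viewed, on a budget of 10 in all, crops included, one or two more only if the job needs it, and the job is handed in when it is done.

Besides the shell and the picture viewer there is one more tool, called after "Request:" as name(argument=value, ...) on one line, values as JSON. jog_arm: Moves the arm, as the interface text tells. Its arguments: {"type":"object","properties":{"increments":{"type":"array"}},"required":["increments"]}

```bash
mkdir -p pics
cat > h.py <<'E'
import numpy as np, cv2
from bench import env
def shot(cam,name):
    c=env.capture(cam); np.savez(f'pics/{name}.npz',**c); return c
def load(n): return dict(np.load(f'pics/{n}.npz'))
def world(c):
    z=c['z_map']; K=c['K']; h,w=z.shape
    u,v=np.meshgrid(np.arange(w),np.arange(h))
    p=np.stack([(u-K[0,2])/K[0,0]*z,-(v-K[1,2])/K[1,1]*z,-z,np.ones_like(z)],-1)
    W=p@np.linalg.inv(c['view']).T
    W=W[...,:3]; W[z==0]=np.nan; return W
def save(img,n): cv2.imwrite(f'pics/{n}.png',img[...,::-1])
E
python3 - <<'E'
from h import *
a=shot('top','t0');b=shot('scene','s0')
save(np.vstack([a['image'],b['image']])[:, :],'a0') if 0 else None
save(cv2.resize(np.hstack([a['image'],b['image']]),(800,300)),'both0')
save(a['image'],'top0')
print(env.state()); print(a['K'],a['view'])
E
```

```text
{'t': 0.1, 'joint_positions': array([-1.32251668e+00,  5.28387132e-01,  1.43375742e+00, -1.24079519e-05,
        1.18140403e+00, -1.78502947e-01]), 'qd': array([ 1.72636899e-03, -6.57341487e-04, -3.70001138e-03, -1.00985942e-03,
        1.39790316e-03, -4.59790340e-05]), 'joint_torque': array([ 2.38696302e-04, -4.43305278e+01, -1.78586268e+01, -2.51482688e-04,
        3.91797701e-03, -1.88915955e-06]), 'ee_pos': array([ 0.25858763, -0.56833854,  0.2494282 ]), 'tool_rot': array([ 0.5950162 , -0.59407887,  0.38327835, -0.38226133]), 'contact_force': array([ 1.29298467, -0.56495763,  0.47662644]), 'ft_torque': array([-0.01003896, -0.01661474, -0.01036986]), 'opening': 0.08542709419986898}
[[447.64614715   0.         258.8643669 ]
 [  0.         447.64614715 192.76458761]
 [  0.           0.           1.        ]] [[ 0.01608811 -0.99986958 -0.00141151  0.02082712]
 [ 0.96658097  0.01519122  0.25591103 -0.5790471 ]
 [-0.25585622 -0.00548146  0.96669931 -1.32898212]
 [ 0.          0.          0.          1.        ]]
```

View pics/both0.png

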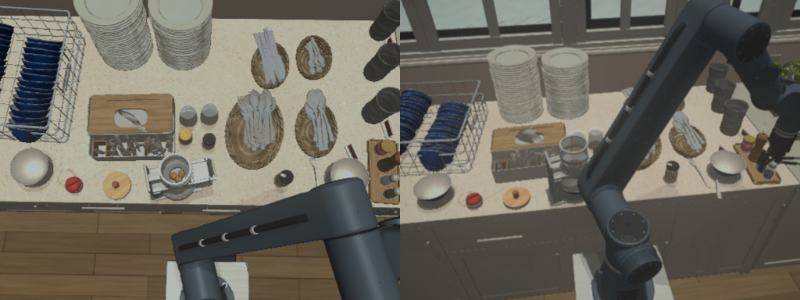

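View pics/top0.png

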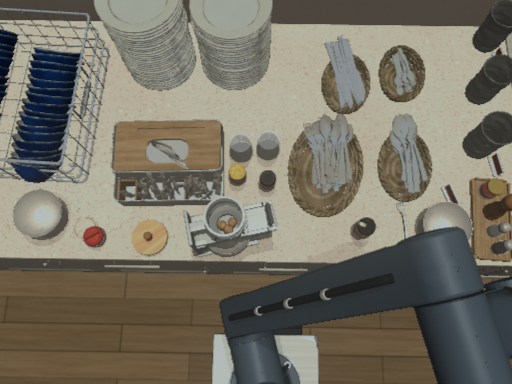

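The top view shows the lid at (150,237) with its knob at (148,237), and the hopper mouth at (225,217) with the nuts inside. The gate and handle point right to (270,218), with jam jars at (238,173) and (267,180) and the honey jar at (363,228).

Run:
```python
from h import *
c=load('t0');W=world(c)
def reg(x0,x1,y0,y1,zl,zh):
    R=W[y0:y1,x0:x1].reshape(-1,3); return R[(R[:,2]>zl)&(R[:,2]<zh)]
def circ(P):
    A=np.c_[2*P[:,:2],np.ones(len(P))];s=np.linalg.lstsq(A,(P[:,:2]**2).sum(1),rcond=None)[0]
    return s[:2],np.sqrt(s[2]+s[:2]@s[:2])
k=reg(125,175,212,262,.040,.055);print('knob',len(k),k.mean(0))
f=reg(125,175,212,262,.010,.022);print('flange',len(f),np.median(f[:,2]),(f.min(0)+f.max(0))/2,np.ptp(f,axis=0))
r=reg(195,255,190,250,.254,.270);print('rim',len(r),np.median(r[:,2]),circ(r),(r.min(0)+r.max(0))/2,np.ptp(r,axis=0))
h=reg(240,290,195,245,.160,.185);print('handle',len(h),h.mean(0),h.min(0),h.max(0)); 
d=h[:,:2]-h[:,:2].mean(0);print(np.linalg.svd(d)[2][0])
b=reg(180,225,195,262,.200,.225);print('back',len(b),b.mean(0),b.min(0),b.max(0)); d=b[:,:2]-b[:,:2].mean(0);print(np.linalg.svd(d)[2][0])
ra=reg(225,290,195,260,.128,.145);m=np.cov(ra[:,:2].T);print('rails',len(ra),ra.mean(0),np.linalg.eigh(m))
for n,q in dict(jamA=(228,248,164,184),jamB=(258,278,172,192),honey=(352,376,216,240)).items():
    p=reg(*q,.05,.12);print(n,len(p),p.mean(0))
ed=reg(290,340,200,262,-.01,.01);print('table xmin',ed[:,0].min())
big=cv2.resize(c['image'][170:270,120:290],None,fx=4.7,fy=4.7,interpolation=cv2.INTER_CUBIC);save(big,'crop0')
```

```text
knob 48 [0.44371813 0.37899052 0.04685711]
flange 843 0.01770153496012261 [0.45679366 0.38306923 0.01602107] [0.13763939 0.11972872 0.01193508]
rim 336 0.26286083446104425 (array([0.46408464, 0.1225556 ]), np.float64(0.05204487014081529)) [0.46442285 0.12246217 0.26170886] [0.11097138 0.11008144 0.01388571]
handle 107 [0.49088062 0.01323984 0.17692485] [ 0.46250955 -0.00949947  0.16913016] [0.52502449 0.08268862 0.18261816]
[ 0.1564609  -0.98768415]
back 383 [0.44749894 0.1978925  0.21381351] [0.39107679 0.12237637 0.20066296] [0.51403124 0.23964184 0.2248379 ]
[-0.62238669  0.78270991]
rails 869 [0.48285768 0.03716657 0.13635626] EighResult(eigenvalues=array([0.00069333, 0.00109606]), eigenvectors=array([[-0.9897489 , -0.14281847],
       [-0.14281847,  0.9897489 ]]))
jamA 238 [0.64844812 0.10257545 0.06992343]
jamB 207 [0.62741589 0.00503045 0.07012076]
honey 306 [ 0.47568084 -0.2961467   0.08219811]
table xmin 0.37504221195852017
```

View pics/crop0.png

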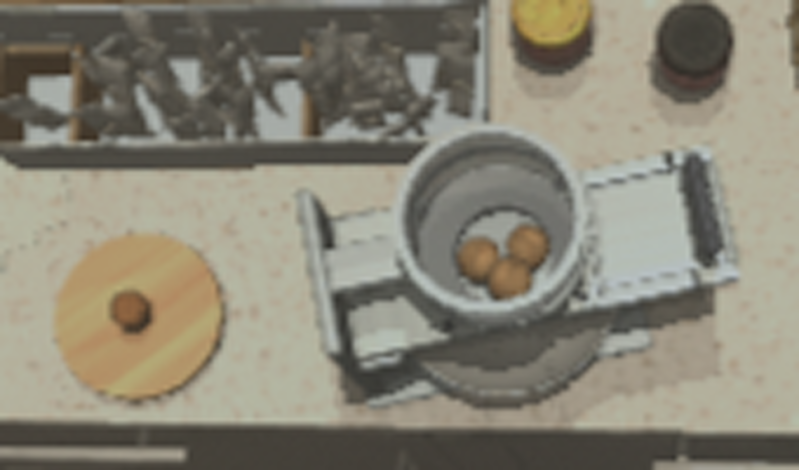

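The enlarged crop shows the dark bar from (693,155) to (712,262), the nuts around (505,260), and the lid's knob at (130,310). I'll refine the yaw and lid centre using colour.

Run:
```python
from h import *
from scipy.spatial.transform import Rotation as R
c=load('t0');W=world(c);g=c['image'].mean(2)
m=np.zeros(g.shape,bool);m[200:230,262:276]=1
m&=(g<95)&(abs(W[...,2]-.177)<.01)
h=W[m];d=h[:,:2]-h[:,:2].mean(0);v=np.linalg.svd(d)[2][0];print('bar',len(h),(h.min(0)+h.max(0))/2,h.mean(0),np.ptp(h,axis=0),v,np.arctan(v[1]/v[0]))
rim=np.array([.4641,.1226]);e=h.mean(0)[:2]-rim;print('dist',np.linalg.norm(e),'yaw',np.arctan2(e[0],-e[1]))
m=np.zeros(g.shape,bool);m[215:262,125:175]=1;m[212:262,125:175]=1
hs=cv2.cvtColor(c['image'],cv2.COLOR_RGB2HSV);m&=(abs(W[...,2]-.0177)<.004)&(hs[...,1]>85)
f=W[m];print('flange',len(f),(f.min(0)+f.max(0))/2,np.ptp(f,axis=0))
s=env.state();q=s['tool_rot'];print(R.from_quat(q[[1,2,3,0]]).as_matrix().round(3))
```

```text
bar 82 [0.49171829 0.00083811 0.17587416] [ 4.91020271e-01 -5.85367159e-06  1.77278490e-01] [0.05841749 0.02067517 0.013488  ] [-0.97400028 -0.22654682] 0.2285308554362199
dist 0.12552647674895323 yaw 0.2161378165798632
flange 741 [0.44294135 0.37814239 0.01769601] [0.10993478 0.10987504 0.0079917 ]
[[ 0.414 -0.     0.91 ]
 [-0.91   0.002  0.414]
 [-0.002 -1.     0.   ]]
```

Request:
jog_arm(increments=[[0.04, 0.04, 0.022, 0, 0, -0.042, 1], [0.04, 0.04, 0.022, 0, 0, -0.042, 1], [0.04, 0.04, 0.022, 0, 0, -0.042, 1], [0.04, 0.04, 0.022, 0, 0, -0.042, 1], [0.04, 0.04, 0.022, 0, 0, -0.042, 1]])

```text
t: 0.72
ee_pos: [0.4597, -0.3673, 0.3606]
tool_rot: [0.551, -0.551, 0.444, -0.443]
contact_force: [0.4, -0.8, -0.2]
opening: 0.0854
```

Request:
jog_arm(increments=[[0.015, 0.058, 0, 0, 0, 0, 1], [0.015, 0.058, 0, 0, 0, 0, 1], [0.015, 0.058, 0, 0, 0, 0, 1], [0.015, 0.058, 0, 0, 0, 0, 1], [0.015, 0.058, 0, 0, 0, 0, 1]])

```text
t: 1.35
ee_pos: [0.5338, -0.0769, 0.36]
tool_rot: [-0.551, 0.551, -0.443, 0.443]
contact_force: [0.2, -0.5, 0.4]
opening: 0.0854
```

Request:
jog_arm(increments=[[0, 0.06, 0, 0, 0, 0, 1], [0, 0.06, 0, 0, 0, 0, 1], [-0.005, 0.06, 0, 0, 0, 0, 1], [-0.01, 0.06, 0, 0, 0, 0, 1], [-0.015, 0.058, 0, 0, 0, 0, 1]])

```text
t: 1.98
ee_pos: [0.5032, 0.221, 0.3598]
tool_rot: [-0.551, 0.551, -0.443, 0.443]
contact_force: [1.1, -0.1, 0.8]
opening: 0.0855
```

Request:
jog_arm(increments=[[-0.015, 0.039, -0.03, 0, 0, 0, 1], [-0.015, 0.039, -0.04, 0, 0, 0, 1], [-0.015, 0.039, -0.04, 0, 0, 0, 1], [-0.015, 0.04, -0.05, 0, 0, 0, 1], [0, 0, 0, 0, 0, 0, 1]])

```text
t: 2.6
ee_pos: [0.4404, 0.3747, 0.1983]
tool_rot: [-0.549, 0.555, -0.443, 0.44]
contact_force: [0.4, -0.3, 0.2]
opening: 0.0852
```

Run:
```python
from h import *
c=shot('wrist','w1');W=world(c);save(c['image'],'w1')
hs=cv2.cvtColor(c['image'],cv2.COLOR_RGB2HSV)
P=W.reshape(-1,3);near=np.hypot(P[:,0]-.443,P[:,1]-.378)<.08
k=P[near&(P[:,2]>.041)&(P[:,2]<.055)];print('knob',len(k),(k.min(0)+k.max(0))/2,np.ptp(k,axis=0),k.mean(0))
f=P[near&(P[:,2]>.012)&(P[:,2]<.022)];print('fl',len(f),(f.min(0)+f.max(0))/2,np.ptp(f,axis=0),np.median(f[:,2]))
print(env.state()['ee_pos'],env.state()['joint_positions'].round(2))
```

```text
knob 513 [0.44230328 0.37696239 0.04481115] [0.02381928 0.02410891 0.00731674] [0.44311521 0.37714499 0.04584524]
fl 8773 [0.44224425 0.37714905 0.01559392] [0.11324399 0.1137604  0.00708072] 0.016446705900614866
[0.44269885 0.37426073 0.20062847] [ 0.51  0.53  1.59 -0.    1.02  1.86]
```

View pics/w1.png

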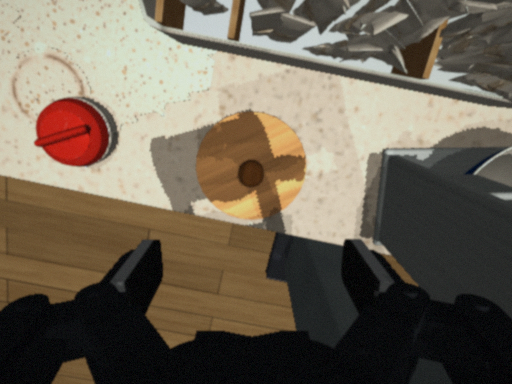

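The wrist view shows the lid at (251,165) with the knob at (251,172), clear of the red pot and the back sheet. The depth map puts the knob at about (0.4425, 0.377).

Request:
jog_arm(increments=[[0, 0.003, -0.045, 0, 0, 0, 1], [0, 0, -0.045, 0, 0, 0, 1], [0, 0, -0.04, 0, 0, 0, 1], [0, 0, -0.028, 0, 0, 0, 1], [0, 0, 0, 0, 0, 0, 1]])

```text
t: 3.28
ee_pos: [0.4451, 0.3759, 0.0444]
tool_rot: [-0.55, 0.551, -0.444, 0.443]
contact_force: [0.2, 0.3, 0.3]
opening: 0.0855
```

Request:
jog_arm(increments=[[0, 0, 0, 0, 0, 0, 0], [0, 0, 0, 0, 0, 0, 0], [0, 0, 0, 0, 0, 0, 0], [0, 0, 0, 0, 0, 0, 0], [0, 0, 0, 0, 0, 0, 0]])

```text
t: 3.9
ee_pos: [0.4451, 0.3775, 0.0462]
tool_rot: [0.552, -0.551, 0.443, -0.443]
contact_force: [-0.4, -1.0, 5.5]
opening: 0.0228
```

Request:
jog_arm(increments=[[0, 0, 0.01, 0, 0, 0, 0], [0, 0, 0.02, 0, 0, 0, 0], [0, 0, 0.02, 0, 0, 0, 0], [0, 0, 0, 0, 0, 0, 0]])

```text
t: 4.4
ee_pos: [0.4454, 0.3778, 0.0965]
tool_rot: [0.552, -0.55, 0.442, -0.443]
contact_force: [-0.0, 0.3, -1.8]
opening: 0.0231
```

Run:
```python
from h import *
c=shot('wrist','w2');d=shot('top','t2');W=world(c)
s=env.state();print(s['ee_pos'],s['contact_force'],s['opening'])
save(cv2.resize(np.hstack([c['image'],d['image'][150:300,80:280].repeat(2,0).repeat(2,1)[:300] if 0 else cv2.resize(d['image'][150:300,80:280],(512,384))]),(800,300)),'w2')
```

```text
[0.44420799 0.37702252 0.09472148] [-0.6635881   0.18863627 -2.10883344] 0.022653846859095064
```

View pics/w2.png

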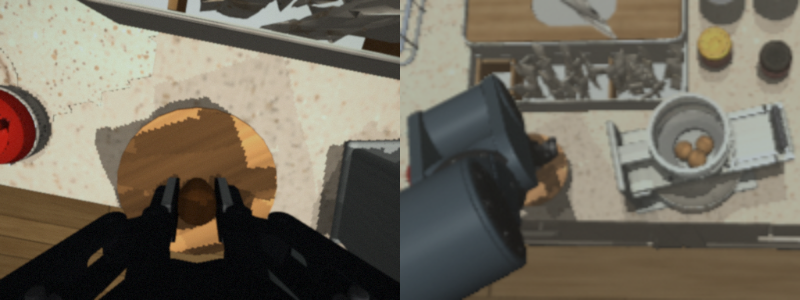

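The lid hangs from the knob, which sits centred between the pads at (198,200). I'll measure its tilt and its offset from the TCP.

```bash
cat >> h.py <<'E'
def lidfit(c,ctr,z,rad=.085,dz=.02):
    W=world(c);hs=cv2.cvtColor(c['image'],cv2.COLOR_RGB2HSV)
    m=(np.hypot(W[...,0]-ctr[0],W[...,1]-ctr[1])<rad)&(abs(W[...,2]-z)<dz)&(hs[...,1]>70)
    P=W[m]
    for _ in range(6):
        A=np.c_[P[:,:2]-ctr,np.ones(len(P))];s=np.linalg.lstsq(A,P[:,2],rcond=None)[0];r=P[:,2]-A@s;P=P[abs(r)<max(.0015,2*r.std())]
    h=cv2.convexHull(P[:,:2].astype(np.float32))[:,0]
    (cx,cy),R=cv2.minEnclosingCircle(h)
    return len(P),s,(cx,cy),R,np.ptp(P,axis=0)
E
python3 - <<'E'
from h import *
c=load('w2');p=np.array([.4442,.377])
print(lidfit(c,p,.0665))
E
```

```text
(20717, array([0.00015873, 0.00183718, 0.06662507]), (0.44230514764785767, 0.3781863749027252), 0.05723223462700844, array([0.11375189, 0.11360267, 0.0031316 ]))
```

Request:
jog_arm(increments=[[0, 0, 0.05, 0, 0, 0, 0], [0, 0, 0.055, 0, 0, 0, 0], [0, 0, 0.055, 0, 0, 0, 0], [0, 0, 0.055, 0, 0, 0, 0], [0, -0.01, 0.045, 0, 0, 0, 0]])

```text
t: 5.12
ee_pos: [0.4442, 0.3673, 0.3559]
tool_rot: [-0.551, 0.551, -0.443, 0.443]
contact_force: [0.1, -0.8, -1.3]
opening: 0.023
```

Request:
jog_arm(increments=[[0.005, -0.04, 0, 0, 0, 0, 0], [0.005, -0.055, 0, 0, 0, 0, 0], [0.005, -0.055, 0, 0, 0, 0, 0], [0.005, -0.055, 0, 0, 0, 0, 0], [0.002, -0.04, 0, 0, 0, 0, 0]])

```text
t: 5.75
ee_pos: [0.4659, 0.12, 0.3536]
tool_rot: [-0.55, 0.552, -0.444, 0.443]
contact_force: [1.1, 0.3, -1.2]
opening: 0.0229
```

Request:
jog_arm(increments=[[0, 0, 0, 0, 0, 0, 0], [0, 0, 0, 0, 0, 0, 0]])

```text
t: 6.0
ee_pos: [0.4661, 0.1224, 0.354]
tool_rot: [-0.551, 0.551, -0.444, 0.442]
contact_force: [0.5, 0.4, -1.5]
opening: 0.0225
```

Run:
```python
from h import *
c=shot('wrist','w3');d=shot('top','t3');b=shot('scene','s3')
s=env.state();print(s['ee_pos'],s['contact_force'],s['opening'])
print(lidfit(c,s['ee_pos'][:2],s['ee_pos'][2]-.028))
W=world(c);P=W.reshape(-1,3);r=P[(abs(P[:,2]-.262)<.006)&(np.hypot(P[:,0]-.464,P[:,1]-.1226)<.07)]
print('rim pts',len(r),r.min(0) if len(r) else 0,r.max(0) if len(r) else 0)
save(np.hstack([c['image'][::1,::1][:, :],]) ,'w3')
save(np.hstack([cv2.resize(c['image'],(400,300)),cv2.resize(b['image'][120:320,80:346],(400,300))]),'w3')
```

```text
[0.4662028  0.12321969 0.35441927] [-0.33979415  1.3221477  -1.22124908] 0.022651729412250826
(20649, array([-0.00477993,  0.00055928,  0.3242306 ]), (0.46315842866897583, 0.12313644587993622), 0.057102348655462265, array([0.11345385, 0.1130546 , 0.00344258]))
rim pts 572 [0.4978662  0.08954923 0.25617124] [0.51820435 0.16307527 0.26386257]
```

View pics/w3.png

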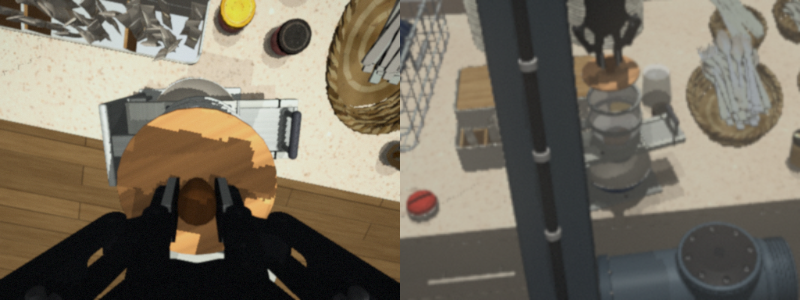

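The wrist view shows the lid level above the mouth, with its centre about 1 mm from the rim centre; the handle bar is at (292,135). Descending.

Request:
jog_arm(increments=[[0, -0.0005, -0.015, 0, 0, 0, 0], [0, 0, -0.015, 0, 0, 0, 0], [0, 0, -0.01, 0, 0, 0, 0], [0, 0, -0.004, 0, 0, 0, 0], [0, 0, 0, 0, 0, 0, 0]])

```text
t: 6.78
ee_pos: [0.4665, 0.1219, 0.3108]
tool_rot: [-0.551, 0.551, -0.443, 0.443]
contact_force: [-1.2, -0.5, -1.7]
opening: 0.0226
```

Request:
jog_arm(increments=[[0, 0, -0.003, 0, 0, 0, 0], [0, 0, -0.003, 0, 0, 0, 0], [0, 0, 0, 0, 0, 0, 0]])

```text
t: 7.15
ee_pos: [0.4663, 0.1216, 0.3046]
tool_rot: [-0.551, 0.551, -0.443, 0.443]
contact_force: [-0.1, -0.0, -1.6]
opening: 0.0229
```

Request:
jog_arm(increments=[[0, 0, -0.002, 0, 0, 0, 0], [0, 0, -0.002, 0, 0, 0, 0], [0, 0, 0, 0, 0, 0, 0]])

```text
t: 7.52
ee_pos: [0.4664, 0.1216, 0.3006]
tool_rot: [-0.551, 0.551, -0.443, 0.443]
contact_force: [-0.1, 0.3, -0.6]
opening: 0.0228
```

Request:
jog_arm(increments=[[0, 0, -0.001, 0, 0, 0, 0], [0, 0, -0.001, 0, 0, 0, 0], [0, 0, 0, 0, 0, 0, 0]])

```text
t: 7.9
ee_pos: [0.4664, 0.1216, 0.2987]
tool_rot: [-0.551, 0.551, -0.443, 0.443]
contact_force: [-0.6, 0.3, -0.8]
opening: 0.023
```

Run:
```python
from h import *
c=shot('wrist','w4')
s=env.state();print(s['ee_pos'],s['contact_force'],s['ft_torque'],s['opening'])
print(lidfit(c,s['ee_pos'][:2],s['ee_pos'][2]-.03))
```

```text
[0.46645514 0.1216239  0.29875939] [ 0.79126161  0.36693748 -1.50044182] [ 0.02836583 -0.02143054 -0.05465508] 0.02289123864871919
(20773, array([-3.38589440e-03,  7.96836397e-05,  2.68908567e-01]), (0.46327856183052063, 0.12189806252717972), 0.05717508867383003, array([0.11409381, 0.11375885, 0.00331128]))
```

Request:
jog_arm(increments=[[0, 0, -0.001, 0, 0, 0, 0], [0, 0, 0, 0, 0, 0, 0]])

```text
t: 8.2
ee_pos: [0.4666, 0.1216, 0.2982]
tool_rot: [0.551, -0.551, 0.443, -0.443]
contact_force: [-0.5, 0.2, 1.4]
opening: 0.0229
```

Request:
jog_arm(increments=[[0, 0, -0.001, 0, 0, 0, 0], [0, 0, 0, 0, 0, 0, 0]])

```text
t: 8.45
ee_pos: [0.4666, 0.1216, 0.2981]
tool_rot: [0.551, -0.551, 0.443, -0.443]
contact_force: [-2.1, 0.2, 8.5]
opening: 0.0227
```

Contact came at the seated height, with the force rising to about 8 N. Releasing.

Request:
jog_arm(increments=[[0, 0, 0.001, 0, 0, 0, 0], [0, 0, 0, 0, 0, 0, 0.7], [0, 0, 0, 0, 0, 0, 0.7], [0, 0, 0, 0, 0, 0, 0.7], [0, 0, 0, 0, 0, 0, 0.7]])

```text
t: 9.07
ee_pos: [0.4665, 0.1216, 0.2977]
tool_rot: [-0.551, 0.551, -0.443, 0.443]
contact_force: [0.3, -0.3, 0.9]
opening: 0.0598
```

Request:
jog_arm(increments=[[0, 0, 0.02, 0, 0, 0, 0.7], [0, 0, 0.04, 0, 0, 0, 0.7], [0, 0, 0.03, 0, 0, 0, 0.7], [0, 0, 0, 0, 0, 0, 0.7], [0, 0, 0, 0, 0, 0, 0.7]])

```text
t: 9.7
ee_pos: [0.4658, 0.1216, 0.3869]
tool_rot: [-0.551, 0.552, -0.443, 0.443]
contact_force: [0.4, 0.2, -0.2]
opening: 0.0597
```

Run:
```python
from h import *
c=shot('wrist','w5')
s=env.state();print(s['ee_pos'],s['contact_force'],s['opening'],s['joint_positions'].round(2))
print(lidfit(c,np.array([.4635,.122]),.2685))
W=world(c);g=c['image'].mean(2)
m=(abs(W[...,2]-.176)<.008)&(np.hypot(W[...,0]-.491,W[...,1])<.05)&(g<110)
h=W[m];d=h[:,:2]-h[:,:2].mean(0);v=np.linalg.svd(d)[2][0];print('bar',len(h),h.mean(0),(h.min(0)+h.max(0))/2,np.ptp(h,axis=0),v,np.arctan(v[1]/v[0]))
save(c['image'],'w5')
```

```text
[0.46566492 0.12158604 0.38646221] [ 1.01224826 -0.31714376  0.48658386] 0.059975531887951065 [0.02 0.18 1.58 0.   1.38 1.38]
(12711, array([-0.00107842,  0.00039215,  0.26842246]), (0.46341076493263245, 0.12212610244750977), 0.05697644129395485, array([0.11292661, 0.11324718, 0.00306096]))
bar 559 [4.93590340e-01 1.28174926e-04 1.76446405e-01] [ 0.49271626 -0.00068862  0.17489762] [0.0615665  0.022512   0.00888064] [-0.97347348 -0.22879988] 0.2308446785048688
```

View pics/w5.png

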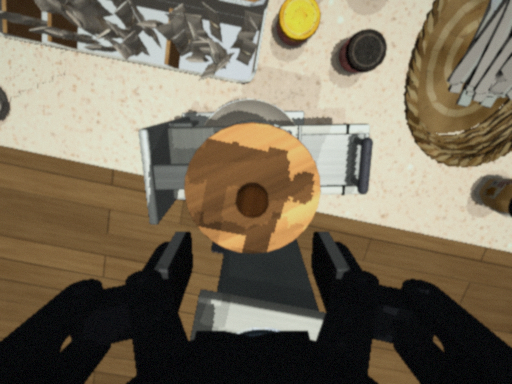

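The picture shows the lid seated at (253,187), its flange top at 0.2684 m (expected 0.2685) with a tilt of about 0.001. The bar runs from (365,138) to (363,190). Next is the handle, at about (0.4925, 0.000).

Request:
jog_arm(increments=[[0.009, -0.041, 0, 0, 0, 0.008, 0.6], [0.009, -0.041, 0, 0, 0, 0, 0.6], [0.009, -0.04, 0, 0, 0, 0, 0.6], [0, 0, -0.04, 0, 0, 0, 0.6], [0, 0, -0.04, 0, 0, 0, 0.6]])

```text
t: 10.38
ee_pos: [0.493, -0.0011, 0.3057]
tool_rot: [-0.552, 0.553, -0.442, 0.441]
contact_force: [-0.6, 0.2, -0.4]
opening: 0.0514
```

Request:
jog_arm(increments=[[0, 0, -0.02, 0, 0, 0, 0.6], [0, 0, 0, 0, 0, 0, 0.6]])

```text
t: 10.62
ee_pos: [0.4916, -0.0001, 0.2851]
tool_rot: [-0.552, 0.554, -0.443, 0.439]
contact_force: [-0.1, -0.9, -0.4]
opening: 0.0506
```

Run:
```python
from h import *
c=shot('wrist','w6')
s=env.state();print(s['ee_pos'],s['contact_force'],s['opening'])
W=world(c);g=c['image'].mean(2)
m=(abs(W[...,2]-.176)<.008)&(np.hypot(W[...,0]-.491,W[...,1])<.05)&(g<110)
h=W[m];d=h[:,:2]-h[:,:2].mean(0);v=np.linalg.svd(d)[2][0];print('bar',len(h),h.mean(0),(h.min(0)+h.max(0))/2,np.ptp(h,axis=0),v,np.arctan(v[1]/v[0]))
save(c['image'],'w6')
```

```text
[ 4.92758201e-01 -2.64058396e-04  2.86551863e-01] [ 0.99179255 -0.72183812  1.07071064] 0.05124992145874683
bar 1088 [ 0.49452953 -0.0015549   0.1765886 ] [ 0.49275839 -0.00215462  0.17575803] [0.06213043 0.0237649  0.00785608] [-0.97231745 -0.23366383] 0.23584412860951623
```

View pics/w6.png

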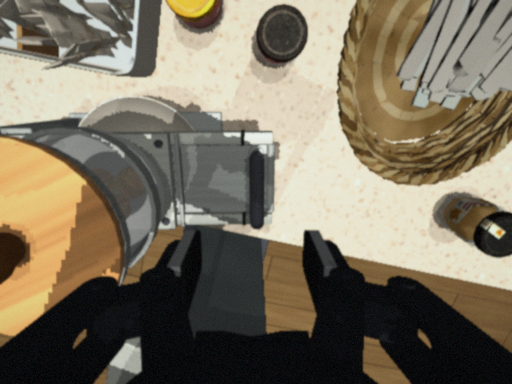

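The bar at (257,190) sits midway between the fingers (200 and 315). The rib is at column 177 and the black lines at column 243. Descending to grasp.

Request:
jog_arm(increments=[[0, -0.0015, -0.03, 0, 0, 0.006, 0.6], [0, 0, -0.035, 0, 0, 0, 0.6], [0, 0, -0.03, 0, 0, 0, 0.6], [0, 0, -0.014, 0, 0, 0, 0.6], [0, 0, 0, 0, 0, 0, 0.6]])

```text
t: 11.3
ee_pos: [0.4937, -0.0019, 0.1787]
tool_rot: [-0.554, 0.554, -0.439, 0.439]
contact_force: [-1.3, 0.2, 0.9]
opening: 0.0514
```

Request:
jog_arm(increments=[[0, 0, 0, 0, 0, 0, 0], [0, 0, 0, 0, 0, 0, 0], [0, 0, 0, 0, 0, 0, 0], [0, 0, 0, 0, 0, 0, 0], [0, 0, 0, 0, 0, 0, 0]])

```text
t: 11.92
ee_pos: [0.4945, -0.0028, 0.1801]
tool_rot: [0.554, -0.554, 0.438, -0.44]
contact_force: [-0.6, -3.6, 5.9]
opening: 0.0093
```

Run:
```python
from h import *
c=shot('wrist','w7');s=env.state();print(s['ee_pos'],s['contact_force'],s['opening'])
```

```text
[ 0.49453172 -0.00286535  0.18007222] [-0.46739932 -4.06311597  6.97814033] 0.00968848775716935
```

Request:
jog_arm(increments=[[0.0012, -0.005, 0.001, 0, 0, 0, 0], [0.0023, -0.01, 0, 0, 0, 0, 0], [0.0028, -0.012, 0, 0, 0, 0, 0], [0.0028, -0.012, 0, 0, 0, 0, 0], [0.0023, -0.01, 0, 0, 0, 0, 0]])

```text
t: 12.6
ee_pos: [0.5051, -0.0481, 0.1801]
tool_rot: [0.556, -0.552, 0.441, -0.439]
contact_force: [1.9, 11.7, 3.1]
opening: 0.0098
```

Request:
jog_arm(increments=[[0.0008, -0.0035, 0, 0, 0, 0, 0], [0, 0, 0, 0, 0, 0, 0], [0, 0, 0, 0, 0, 0, 0]])

```text
t: 12.98
ee_pos: [0.5059, -0.0513, 0.1801]
tool_rot: [0.556, -0.552, 0.441, -0.439]
contact_force: [2.0, 10.3, 3.2]
opening: 0.0095
```

Run:
```python
from h import *
c=shot('wrist','w8');d=shot('top','t8');b=shot('scene','s8');s=env.state();print(s['ee_pos'],s['contact_force'],s['opening'])
e=s['ee_pos'][:2]-[.49453,-.00286];print(e@[.226,-.974],e@[.974,.226])
save(np.hstack([cv2.resize(c['image'],(400,300)),cv2.resize(d['image'][170:260,180:300],(400,300),interpolation=cv2.INTER_CUBIC)]),'w8')
```

```text
[ 0.50588439 -0.05128419  0.1800646 ] [1.98155691 9.28414697 2.7959256 ] 0.009644543248325865
0.049731249350527314 0.00011530852887903757
```

View pics/w8.png

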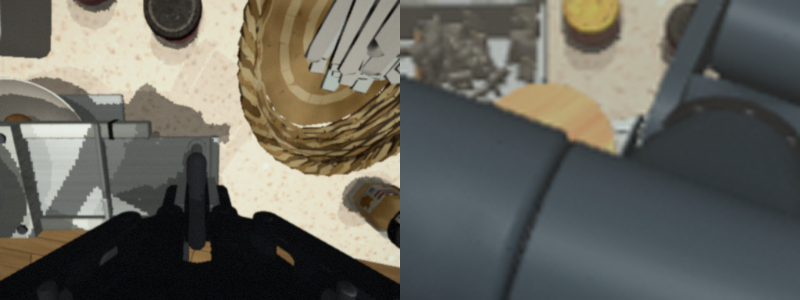

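The gate is at about 50 mm. A black line shows on the far rail at (113,128). I'll pull the remaining 8 mm or so and then check the rib against the line close up.

Request:
jog_arm(increments=[[0.0009, -0.004, 0, 0, 0, 0, 0], [0.0009, -0.0038, 0, 0, 0, 0, 0], [0, 0, 0, 0, 0, 0, 0], [0, 0, 0, 0, 0, 0, 0]])

```text
t: 13.62
ee_pos: [0.5076, -0.0588, 0.1801]
tool_rot: [0.556, -0.552, 0.441, -0.438]
contact_force: [2.3, 10.3, 4.2]
opening: 0.0096
```

Run:
```python
from h import *
c=shot('wrist','w9');s=env.state();print(s['ee_pos'],s['contact_force'],s['opening'])
e=s['ee_pos'][:2]-[.49453,-.00286];print(e@[.226,-.974],np.array(s['contact_force'][:2])@[-.226,.974])
save(cv2.resize(c['image'][130:330,0:260],(780,600),interpolation=cv2.INTER_CUBIC),'w9')
```

```text
[ 0.50762098 -0.05871774  0.18003298] [ 2.39106671 11.01085365  3.58165959] 0.009290495989169974
0.05736400122970811 10.184190375128555
```

View pics/w9.png

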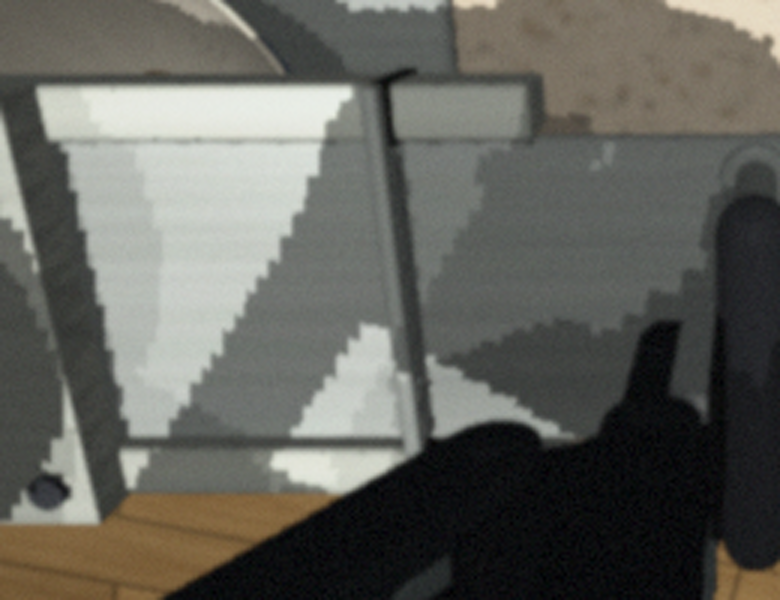

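The rib at the far rail is at about (373,90) and the black line's visible end is at about (397,75), so the two nearly meet. To quantify the gap, I'll take the line's position from the earlier unobstructed view (w6) and project it into this one.

Run:
```python
from h import *
d=np.array([.226,-.974]);n=np.array([.974,.226]);ax=np.array([.4634,.1222])
for nm in('w6','w8','w9'):
    c=load(nm);W=world(c);g=c['image'].mean(2)
    a=(W[...,:2]-ax)@d; l=(W[...,:2]-ax)@n
    for side in(1,-1):
        m=(W[...,2]>.130)&(W[...,2]<.146)&(abs(side*l-.0385)<.006)&(a>.02)&(a<.16)
        if m.sum()<20: continue
        bins=np.arange(.04,.146,.002)
        i=np.digitize(a[m],bins)
        print(nm,side,' '.join(f'{1000*bins[k-1]:.0f}:{g[m][i==k].mean():.0f}/{1000*W[...,2][m][i==k].mean():.0f}' for k in range(1,len(bins)) if (i==k).sum()>2))
    # rib height profile on slide centre
    m=(W[...,2]>.130)&(W[...,2]<.146)&(abs(l)<.03)&(a>.03)&(a<.15)
    i=np.digitize(a[m],bins)
    print(nm,'mid',' '.join(f'{1000*bins[k-1]:.0f}:{g[m][i==k].mean():.0f}/{1000*W[...,2][m][i==k].mean():.1f}' for k in range(1,len(bins)) if (i==k).sum()>2))
```

```text
w6 1 40:84/138 42:87/138 44:81/139 46:83/138 48:90/141 50:75/141 52:101/138 54:96/137 56:94/142 58:90/140 60:114/137 62:126/138 64:129/137 66:127/137 68:129/138 70:128/138 72:119/137 74:114/137 76:112/137 78:111/137 80:110/137 82:115/138 84:114/137 86:113/138 88:109/138 90:107/138 92:105/137 94:107/138 96:109/138 98:125/138 100:141/138 102:143/138 104:148/138 106:138/138 108:140/138 110:146/138 112:125/138 114:45/138 116:84/138 118:179/138 120:193/138 122:209/138 124:214/137 126:217/138 128:217/138 130:217/138 132:217/138 134:218/138 136:218/138 138:215/137 140:212/138
w6 -1 50:113/141 52:142/139 54:175/139 56:164/142 58:149/140 60:175/137 62:184/137 64:171/137 66:168/137 68:165/137 70:161/137 72:163/137 74:158/137 76:162/137 78:158/137 80:158/137 82:167/137 84:150/137 86:143/137 88:141/137 90:127/137 92:115/137 94:109/137 96:104/137 98:108/137 100:96/137 102:92/137 104:90/137 106:94/137 108:96/137 110:101/138 112:97/138 114:49/138 116:41/138 118:77/137 120:73/137 134:119/137 136:148/137 138:173/137 140:186/138 142:186/137
w6 mid 40:90/145.7 42:86/145.7 44:87/145.7 46:86/145.7 48:100
[... 3290 characters left out ...]
42:59/133
w9 mid 40:71/145.6 42:70/145.8 44:73/145.8 46:88/140.5 48:67/134.6 50:73/139.6 52:109/138.6 54:181/134.0 56:182/134.0 58:183/134.0 60:184/134.0 62:183/134.0 64:185/134.0 66:186/134.0 68:186/134.0 70:180/134.0 72:180/134.0 74:176/134.0 76:172/134.0 78:169/134.0 80:165/134.0 82:160/134.0 84:156/133.9 86:154/133.9 88:151/133.9 90:150/133.9 92:147/134.0 94:149/134.0 96:144/134.0 98:143/133.9 100:137/134.0 102:139/134.0 104:140/134.0 106:141/134.0 108:136/134.0 110:152/135.0 112:119/141.9 114:122/142.3 116:79/137.6 118:118/134.0 120:115/134.0 122:113/133.9 124:109/133.9 126:105/133.9 128:102/134.0 130:97/134.0 132:92/134.0 134:90/133.9 136:88/133.9 138:87/133.9 140:85/133.9 142:84/133.9
```

In the rail frame the line spans 113.5–117 mm (centre about 115.3) and the rib's top spans 111.5–116 mm (centre about 113.9). The gate needs about 1.3 mm more.

Request:
jog_arm(increments=[[0.0003, -0.0013, 0, 0, 0, 0, 0], [0, 0, 0, 0, 0, 0, 0], [0, 0, 0, 0, 0, 0, 0], [0, 0, 0, 0, 0, 0, 0], [0, 0, 0, 0, 0, 0, 0]])

```text
t: 14.3
ee_pos: [0.5079, -0.0599, 0.1801]
tool_rot: [0.556, -0.552, 0.441, -0.438]
contact_force: [2.2, 11.2, 3.5]
opening: 0.0096
```

Run:
```python
from h import *
d=np.array([.226,-.974]);n=np.array([.974,.226]);ax=np.array([.4634,.1222])
c0=shot('wrist','w10');b=shot('scene','s10');tp=shot('top','t10')
s=env.state();print(s['t'],s['ee_pos'],s['contact_force'],s['opening'],(s['ee_pos'][:2]-[.49453,-.00286])@d)
for nm in('w8','w9','w10'):
    c=load(nm);W=world(c);g=c['image'].mean(2);a=(W[...,:2]-ax)@d; l=(W[...,:2]-ax)@n
    m=(W[...,2]>.1405)&(W[...,2]<.146)&(abs(l-.01)<.02)&(a>.09)&(a<.13);q=np.percentile(a[m],[5,50,95])*1000
    k=(W[...,2]>.135)&(W[...,2]<.1395)&(abs(l-.0385)<.006)&(a>.108)&(a<.122)&(g<65);p=np.percentile(a[k],[5,50,95])*1000 if k.sum() else 0
    print(nm,'rib',q,'line',p,k.sum())
save(np.hstack([cv2.resize(c0['image'],(400,300)),cv2.resize(b['image'][120:320,80:346],(400,300))]),'w10')
for nm in ('t10',):
    c=load(nm);W=world(c);R=W.reshape(-1,3)
    for k,p in dict(jamA=(.648,.1026),jamB=(.627,.005),honey=(.4757,-.2961)).items():
        q=R[(np.hypot(R[:,0]-p[0],R[:,1]-p[1])<.05)&(R[:,2]>.05)&(R[:,2]<.12)];print(k,len(q),q.mean(0) if len(q) else '')
```

```text
14.45 [ 0.50789624 -0.05984439  0.18006106] [ 2.86946391 11.28814319  3.89435275] 0.009534048240874607 0.058523569553873486
w8 rib [105.97190816 107.76419109 109.20060849] line [114.50162461 115.87802866 117.21347012] 120
w9 rib [113.53530798 115.48656175 116.87198805] line [115.6941698  116.67739089 117.29688981] 63
w10 rib [114.60448024 116.53223993 117.95905758] line [115.0339042  116.81187197 117.46182077] 22
jamA 281 [0.64869922 0.10871331 0.0730889 ]
jamB 130 [0.63304435 0.0138763  0.07011229]
honey 308 [ 0.47571212 -0.29619625  0.08217382]
```

View pics/w10.png

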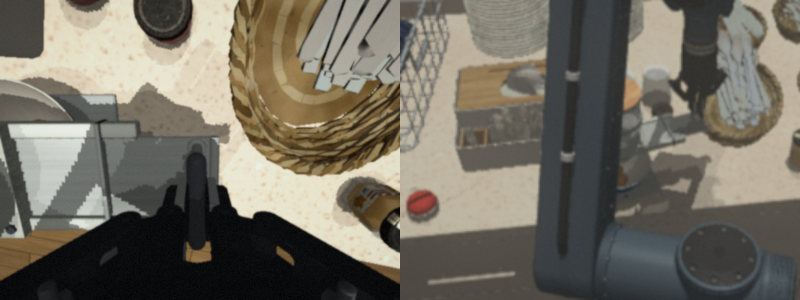

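Run:
```python
from h import *
d=np.array([.226,-.974]);n=np.array([.974,.226]);ax=np.array([.4634,.1222])
for nm in('w6','w8','w9','w10'):
    c=load(nm);W=world(c);g=c['image'].mean(2);a=(W[...,:2]-ax)@d; l=(W[...,:2]-ax)@n
    o=[]
    for l0 in(-.02,0,.02,.0385):
        m=(W[...,2]>.1395)&(W[...,2]<.1435)&(abs(l-l0)<.005)&(a>.05)&(a<.13)
        o.append((np.percentile(a[m],[3,97])*1000).round(1) if m.sum()>5 else None)
    k=(W[...,2]>.135)&(W[...,2]<.1395)&(abs(l-.0385)<.005)&(a>.108)&(a<.122)&(g<75)
    print(nm,o,'line',(np.percentile(a[k],[3,97])*1000).round(1),k.sum())
b=load('s10');bb=load('s0')
save(np.hstack([cv2.resize(x['image'][205:265,190:270],(400,300),interpolation=cv2.INTER_CUBIC) for x in (bb,b)]),'bowl')
```

```text
w6 [array([51.6, 59.6]), array([51.4, 59.6]), array([51.3, 59.5]), array([ 51.4, 115.9])] line [114.5 117.2] 25
w8 [array([ 51.3, 109.4]), array([ 51.1, 109.4]), array([ 50.8, 109.1]), array([ 50.6, 109.1])] line [114.1 117.2] 105
w9 [array([ 51.3, 116.9]), array([ 51.1, 116.9]), array([ 51.1, 116.9]), array([ 50.8, 116.7])] line [115.7 117.3] 47
w10 [array([ 51.2, 118.1]), array([ 51.1, 117.9]), array([ 51. , 117.9]), array([ 50.8, 117.8])] line [116.7 117.4] 10
```

View pics/bowl.png

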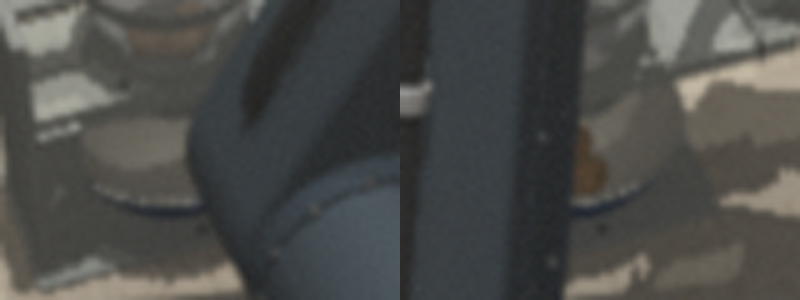

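The before and after crops show walnuts now in the bowl (brown at (590,165)), where it was empty before. The rib's front edge has moved 58.3 mm from its shut position, and its centre is at about 115.7 mm against 115.75 mm for the line. I'll hold briefly, then hand in.

Request:
jog_arm(increments=[[0, 0, 0, 0, 0, 0, 0], [0, 0, 0, 0, 0, 0, 0], [0, 0, 0, 0, 0, 0, 0], [0, 0, 0, 0, 0, 0, 0], [0, 0, 0, 0, 0, 0, 0]])

```text
t: 15.08
ee_pos: [0.5079, -0.0598, 0.1801]
tool_rot: [0.556, -0.552, 0.441, -0.438]
contact_force: [2.5, 12.2, 3.3]
opening: 0.0096
```

Run:
```python
from h import *
s=env.state();print(s['t'],s['ee_pos'],s['contact_force'],s['opening'],abs(s['qd']).max())
env.close_job()
```

```text
15.075 [ 0.50789854 -0.05983155  0.1800613 ] [ 2.51131283 12.17236029  3.28221987] 0.009574063944377115 0.002336731252600894
the job is handed in; nothing more can be done
```

I seated the lid, pulled the gate out to the black lines and handed the job in at 15.1 s, with the fingers still holding the handle.

- **Lid:** I lowered it into the mouth until it touched (about 8 N), then let go. Before the gate was pulled, its flange top measured 0.2684 m (0.2685 expected) and its tilt was about 0.001. I did not measure it again after the pull.
- **Gate:** My last images put the travel at 58.3 mm, with the rib within about 0.5 mm of the lines. The tool's own travel read 58.5 mm, and the pull force of about 11–12 N fits the spring at the lines. The arm was still when I handed in.
- **Walnuts:** At least two are visible in the bowl. The arm hid the rest of the view, so I could not confirm the third.
- **Jars:** The honey jar has not moved. The readings for the two jam jars came out 6–10 mm different, but I measured them over a wider area with the arm partly in view. The arm never went near them, so I think that is measurement error, but I did not check further.

I viewed 12 pictures, two over the budget of 10.

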